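Balance the wooden paddle on the display stand

TASK

For the sale display, lift the wooden paddle and lay it crosswise over the narrow top of the display stand's upright fin, shifting it until it balances there level on its own, then let go. Its balance point cannot be seen and is seldom at its middle, so feel for it. Be gentle: do not press the paddle down on the stand, and leave the crockery and other things on the table where they are.

Things in the scene. Friction and masses are not known exactly. Their poses are not given: they have to be found in the camera images.
- paddle_mid (a point): centre of the pale wooden paddle (mid-length, mid-width, half-way up). A flat board 360 mm long, 22 mm thick, flat underneath: this point's x runs along it towards the blade end, y across, z up. From x = -180 to +20 mm it is a handle 28 mm wide, from x = +20 to +180 mm a blade 52 mm wide. It starts flat on the table.
- stand_top (a point): middle of the top of the display stand's upright fin, 60 mm above the table. The flat top is 60 mm long (this point's x) and 20 mm wide (its y). The paddle must lie along this point's y, either way round, with its balance point over the middle line of the top: level within about 4 mm, it may tip off beyond about 6 mm. Pushing the paddle onto it with over 20 N is too hard.
- stand: the same stand, fixed to the table, origin at the centre of its underside, axes as stand_top. Pale marble base 100 mm (x) by 110 mm (y), 10 mm high; dark wooden fin 60 by 10 mm; its cap, the top 10 mm, sits on a rubber pivot along x and leans with the paddle, about 1 degree for 2 mm of imbalance, 7 degrees at most.
- paddle: the same paddle, origin 11 mm below paddle_mid, same axes. It weighs 0.3 to 0.43 kg. The wood is uneven inside: its balance point lies on its long axis anywhere between x = -35 mm (in the handle) and x = +65 mm (in the blade), differently every time, and cannot be seen.
- mug: bystander: white mug, 80 mm across, 92 mm high; origin under its centre
- bowl: bystander: blue bowl, 140 mm across, 40 mm high; origin under its centre
- jar: bystander: glass jar, 72 mm across, 110 mm high; origin under its centre
- eggcup: bystander: white egg cup, 46 mm across, 44 mm high; origin under its centre
- shaker: bystander: turned wooden shaker, 44 mm across, 90 mm high; origin under its centre
- cup: bystander: terracotta cup, 72 mm across, 85 mm high; origin under its centre
- spoon: bystander: wooden spoon lying on the table; origin under its middle
Things that resemble listed ones, but are neither listed nor needed, are in the scene too. Of the things shaped like the stand, the marble one is meant.

How it is judged (in metres and radians):
On the way:
1. the paddle is lifted clear of the table in the gripper (contact force between paddle and the fingers above 0.3 N and height (world z) of paddle_mid above 0.06 m), for 0.2 s.
At the end, for the whole second after the job is handed in: the paddle rests on the narrow top of the stand alone, level within 2 degrees, crossing it within 20 degrees of square, at rest and released (angle between paddle_mid's own z axis and vertical below 0.035 rad and z of paddle_mid in the frame of stand_top between 0.005 and 0.017 m and contact force between paddle and stand above 1.5 N and angle between the x axis of paddle_mid and the y axis of stand_top, either way round below 0.35 rad and linear speed of paddle below 0.02 m/s and angular speed of paddle below 0.1 rad/s); the robot touches nothing.
It fails at once if the paddle is pressed or dropped on the stand with more than 25 N (contact force between paddle and stand above 25 N).
It fails at once if a bystander is moved by more than 30 mm (distance of any of mug, bowl, jar, eggcup, shaker, cup, spoon from where it was at the start of the episode above 0.03 m).
It also fails if it takes over 51 s, if anything falls off the work surface, if the arm or the gripper's body presses on something with over 40 N, if the wrist force passes 120 N, or if a joint passes its speed limit or range.

ROBOT

A 6-joint arm with a two-finger parallel gripper is mounted at the origin on the work surface. World frame = base frame: x ahead of the robot, y to its left, z up, the work surface at z = 0. Lengths are in m, angles in degrees, forces in N, time in s.
With the tool pointing down it reaches from about 0.4 to 0.825 m from the base axis. Payload 7 kg.
Tool frame: the origin (TCP) lies at the centre of the arm's flange, where the gripper is bolted on; the fingertips stand 178 mm ahead of it and the grasp point (between the pads) lies 159 mm ahead of it (tip_reach is the distance from the TCP to the fingertips, in m); z points along the fingers, y is the line along which they close (so a half turn about z gives the same grasp; the last joint's range is limited). The gripper opens to 88 mm and grips with 3 to 60 N. Pads are 19 mm wide; open, the fingers measure 130 mm over their backs; the gripper's body (78 mm by 193 mm) begins 47 mm behind the grasp point.
Start: joints at [88.413, 20.546, 0.682, 0, -70.136, -16.507], TCP at [0.21, 0.642, 0.405] pointing down, gripper open.
Joint ranges: [-176.03, 176.03], [-82.01, 121.73], [-58.28, 71.71], [-173.87, 95.51], [-174.79, -0.11], [-173.66, 173.66]. Speed limits (degrees/s): [136.94, 136.94, 172.46, 180, 180, 180].

INTERFACE

Orientations are given as [roll, pitch, yaw] about the fixed x, y, z axes, in that order (R = Rz(yaw) Ry(pitch) Rx(roll)).
In Python, from plant import * gives the robot as it stands.
- The arm moves only by the shell command python3 -m handwheel 'ROWS'. ROWS is JSON, a list of rows, each a list of 7 numbers: the opening, from -1 (shut) to 1 (fully open), then the shift along the tool's x, y, z as a fraction of full scale, then the turn, a rotation vector about the tool's x, y, z as a fraction of full scale. A call has 1 to 5 rows; each row shifts and turns the commanded pose from where the row before left it, along the tool's axes as they then stand; what a row does not reach is not made up. Full scale, the value 1, is 0.025 m for a shift and 6 degrees for a turn. A row lasts 1/8 s, in which the tool goes at most 62.5 mm and 10.7 degrees, less where a joint would pass 70% of its speed; a pose out of reach is approached as far as the arm can. A call with a number of a shift or a turn outside -1 to 1 is refused whole. A call with a gripper value outside its range is refused whole. The fingers move at their own pace and stop on an object; the grip force is fixed at half the most. Time passes only in rows, so rows that do not move let the fingers close. It gives the time, the measured TCP pose, the force, the opening and the grip force at its end, in the units of the state.
- get_obs(): the state, without advancing time (a new reading comes with each control period).
- snapshot(name): name is "scene" or "top" or "wrist"; returns a dict with "color" (384x512x3 uint8, red, green, blue), "fx", "fy", "cx", "cy" (pixels), "R" (3x3) and "t" (3): a world point X has camera coordinates R X + t; the wrist camera has in their place "tool_from_camera" (4x4, takes a point from camera to tool coordinates, whose origin is the TCP and whose axes are the flange's). Camera axes: x right, y down, z forward; pixel columns grow to the right and rows downward; lengths in m; the calibration is good to about 2 mm. A picture is of the moment at which its call begins: read the wrist's pose just before it. There is no depth.
- close_job(): hands the job in; it is judged then, once.
The state is a dict: "clock": time; "joint_pos": joint angles; "qvel": joint speeds; "tau": joint torques, N m; "tool_pos": TCP position; "orientation": TCP orientation; "force": force on the tool from outside, world axes, zero at the start; "moment": the same for the moment, N m; "opening": finger opening in m; "gripper_force": force on a finger pad.
Only numpy, scipy, OpenCV 4.12 (cv2) and the standard library are available. Lean on these libraries where they do the work, as an engineer would, in place of code of your own. Each camera call takes 0.05 s, during which the arm holds its last target. There are 200 camera calls.

## Working session

There is one attempt and no reset: what is moved stays moved. The work goes in short steps, Python scripts to look and compute and a shell command to move; the robot and the scene stay as the last step left them, time stands still between calls to the robot, and variables do not carry over. Pictures are saved under pics/ and viewed, at most 10 in all, crops included, and the job is handed in when it is done.

```bash
ls; mkdir -p pics
python3 - <<'E'
from plant import *
import cv2,numpy as np
a=snapshot("scene");b=snapshot("top")
for n,s in(("scene",a),("top",b)):
    cv2.imwrite(f"pics/{n}0.png",cv2.cvtColor(s["color"],cv2.COLOR_RGB2BGR)); 
    C=-np.array(s["R"]).T@np.array(s["t"]);print(n,s["fx"],s["cx"],s["cy"],C.round(3),np.array(s["R"]).round(3).tolist())
print(get_obs())
E
```

```text
pics
scene 392.46555370921914 251.75615483475187 195.65823413898914 [1.314 0.119 0.859] [[-0.175, 0.985, 0.008], [0.715, 0.132, -0.686], [-0.677, -0.115, -0.727]]
top 397.63793981818964 256.3689568269947 192.56135113887075 [ 0.416 -0.018  1.053] [[0.004, -1.0, -0.019], [-0.987, -0.001, -0.159], [0.159, 0.019, -0.987]]
{'clock': 0.1, 'joint_pos': array([ 8.84136068e+01,  2.05888596e+01,  6.41085332e-01, -1.60350466e-02,
       -7.01377284e+01, -1.65061161e+01]), 'qvel': array([ 0.0695329 , -0.12623916,  0.11129268, -0.0016794 , -0.01758413,
       -0.00209786]), 'tau': array([-1.65970010e-03, -5.84164703e+01,  2.93750829e+01,  7.01546922e+00,
        1.01626298e-02, -5.98148654e-05]), 'tool_pos': array([0.20958634, 0.64147123, 0.40381995]), 'orientation': array([ 1.79913738e+02, -9.84117443e-03, -1.80979613e+01]), 'force': array([-0.08585712,  0.41105212, -0.61841193]), 'moment': array([-0.00176527,  0.02434598, -0.02563018]), 'gripper_force': 0.0, 'opening': 0.08753336457821229}
```

View pics/top0.png

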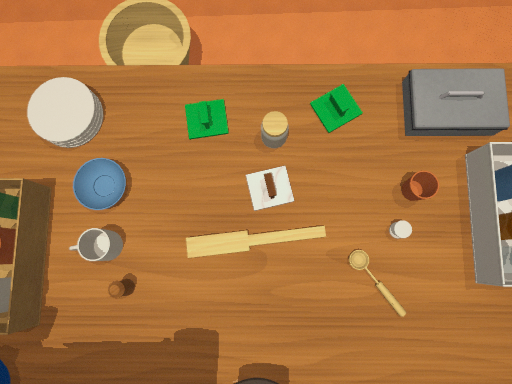

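View pics/scene0.png

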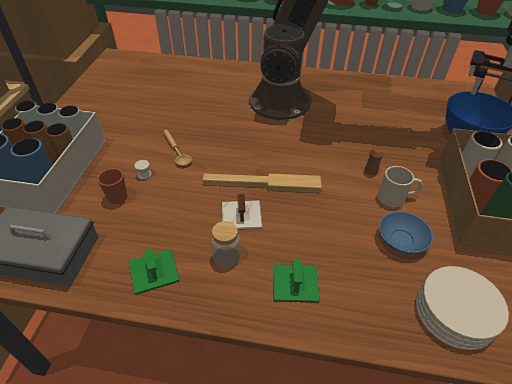

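The top view shows three stands: a pale one at (270,188), and green ones at (207,118) and (337,108). The pale one with the dark fin fits "marble base, dark wooden fin". The paddle runs from its blade at (187,246) to its handle end at (325,232). The spoon at (375,280) is also wooden, but it isn't the paddle.

```bash
cat > h.py <<'E'
from plant import *
import cv2,numpy as np
from scipy.spatial.transform import Rotation as Ro
def ray(s,p,z):
    R=np.array(s["R"]);C=-R.T@np.array(s["t"])
    d=R.T@np.array([(p[0]-s["cx"])/s["fx"],(p[1]-s["cy"])/s["fy"],1]);return C+d*(z-C[2])/d[2]
def proj(s,X):
    c=np.array(s["R"])@X+np.array(s["t"]);return c[:2]/c[2]*[s["fx"],s["fy"]]+[s["cx"],s["cy"]]
def obs():
    o=get_obs();print({k:np.round(o[k],4).tolist() for k in("clock","tool_pos","orientation","force","moment","opening","gripper_force")});return o
E
python3 - <<'E'
from h import *
s=snapshot("top");im=s["color"];hsv=cv2.cvtColor(im,cv2.COLOR_RGB2HSV)
def biggest(m,box):
    x0,y0,x1,y1=box;k=np.zeros_like(m);k[y0:y1,x0:x1]=m[y0:y1,x0:x1]
    return max(cv2.findContours(k,0,2)[0],key=cv2.contourArea)
print(hsv[245,215],hsv[237,290],hsv[262,215],hsv[175,255],hsv[188,270],hsv[196,273])
m=((hsv[...,2]>150)&(hsv[...,0]>17)&(hsv[...,0]<30)).astype('uint8')*255
c=biggest(m,(175,215,340,265));print(cv2.contourArea(c))
P=np.array([ray(s,p,.022)[:2] for p in c[:,0].astype(float)]).astype('float32')
r=cv2.minAreaRect(P);print("paddle",r,cv2.boxPoints(r))
m=((hsv[...,1]<50)&(hsv[...,2]>140)).astype('uint8')*255
c=biggest(m,(235,155,305,220));P=np.array([ray(s,p,.010)[:2] for p in c[:,0].astype(float)]).astype('float32')
r=cv2.minAreaRect(P);print("base",r,cv2.boxPoints(r))
m=((hsv[...,1]>90)).astype('uint8')*255
k=np.zeros_like(m);k[165:205,258:282]=m[165:205,258:282]
c=max(cv2.findContours(k,0,2)[0],key=cv2.contourArea);r=cv2.minAreaRect(c);print("finpx",r)
P=np.array([ray(s,p,.06)[:2] for p in c[:,0].astype(float)]).astype('float32');print(cv2.minAreaRect(P))
crop=cv2.resize(im[150:270,170:340],None,fx=4,fy=4,interpolation=cv2.INTER_CUBIC);cv2.imwrite("pics/crop.png",crop[...,::-1])
E
```

```text
[ 20 117 228] [ 21 119 230] [ 15 177 186] [ 38  17 230] [ 12 169 121] [ 11 158  68]
2026.5
paddle ((0.46052098274230957, 0.0036494582891464233), (0.05326893925666809, 0.36067476868629456), 6.97774600982666) [[ 0.41217571  0.17941551]
 [ 0.45599186 -0.1785879 ]
 [ 0.50886625 -0.17211659]
 [ 0.4650501   0.18588682]]
base ((0.5979994535446167, -0.03261692821979523), (0.09886768460273743, 0.10831822454929352), 13.516661643981934) [[ 0.53727627  0.00848801]
 [ 0.56259334 -0.09683003]
 [ 0.65872264 -0.07372186]
 [ 0.63340557  0.03159617]]
finpx ((270.058837890625, 185.23532104492188), (25.223705291748047, 7.276068210601807), 75.96376037597656)
((0.5951160788536072, -0.03337058424949646), (0.06496179848909378, 0.018557824194431305), 13.815136909484863)
```

View pics/crop.png

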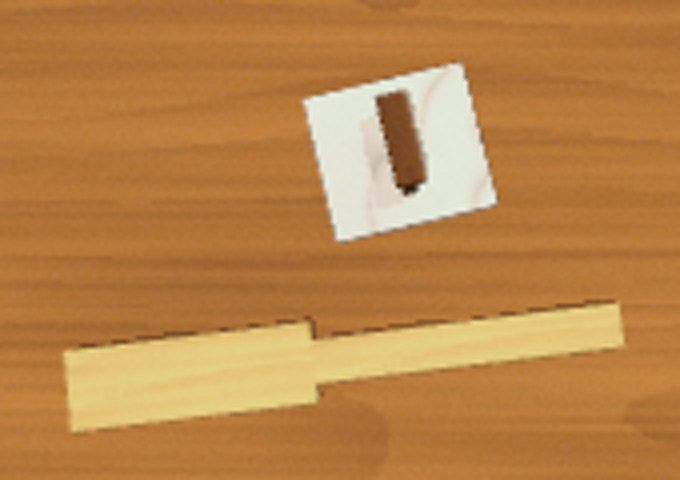

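The crop confirms the marble stand and the paddle, with its blade on the left (+y). Next I move over the paddle, turn the gripper across it and start descending.

```bash
H="python3 -m handwheel"
$H '[[1,0.83,1,0,0,0,0],[1,0.83,1,0,0,0,0],[1,0.83,1,0,0,0,0],[1,0.83,1,0,0,0,0],[1,0.83,1,0,0,0,0]]' >/dev/null
$H '[[1,0.83,1,0,0,0,0],[1,0.83,1,0,0,0,0],[1,0.83,1,0,0,0,0],[1,0.83,1,0,0,0,0],[1,0.83,1,0,0,0,0]]'
$H '[[1,0.83,1,0,0,0,0],[1,0.83,1,0,0,0,0],[1,0.83,1,0,0,0,0],[1,0.83,1,0,0,0,0],[1,0.83,1,0,0,0,0]]' >/dev/null
$H '[[1,0.83,1,0,0,0,0],[1,0.83,1,0,0,0,0],[1,0.83,1,0,0,0,0],[1,0.83,1,0,0,0,0],[1,0.83,1,0,0,0,0]]'
$H '[[1,0,0,0.4,0,0,1],[1,0,0,0.5,0,0,1],[1,0,0,0.5,0,0,1],[1,0,0,0.5,0,0,1],[1,0,0,0.5,0,0,1]]' >/dev/null
$H '[[1,0,0,0.5,0,0,1],[1,0,0,0.5,0,0,1],[1,0,0,0.5,0,0,1],[1,0,0,0.5,0,0,1],[1,0,0,0.5,0,0,1]]'
$H '[[1,0,0,0,0,0,0.8],[1,0,0,0,0,0,0]]'
```

```text
clock: 1.4
tool_pos: [0.3294, 0.3383, 0.4046]
orientation: [180.0, 0.0, -18.1]
force: [0.2, 0.3, -0.4]
opening: 0.0877
gripper_force: 0.0
clock: 2.65
tool_pos: [0.449, 0.0363, 0.4046]
orientation: [-180.0, 0.0, -18.1]
force: [0.3, 0.1, -0.1]
opening: 0.0872
gripper_force: 0.0
clock: 3.9
tool_pos: [0.4487, 0.0374, 0.2817]
orientation: [180.0, 0.0, -78.3]
force: [-0.3, -0.3, 0.6]
opening: 0.0876
gripper_force: 0.0
clock: 4.15
tool_pos: [0.4488, 0.0374, 0.282]
orientation: [180.0, -0.0, -82.9]
force: [0.5, 0.8, 0.2]
opening: 0.0876
gripper_force: 0.0
```

```bash
python3 -m handwheel '[[1,0.6,-0.15,0.3,0,0,0],[1,0.56,-0.15,0.3,0,0,0],[1,0,0,0,0,0,0],[1,0,0,0,0,0,0]]'
cat >> h.py <<'E'
def wray(s,o,p,z):
    R=Ro.from_euler('xyz',o["orientation"],degrees=True).as_matrix();T=np.array(s["tool_from_camera"])
    d=R@T[:3,:3]@np.array([(p[0]-s["cx"])/s["fx"],(p[1]-s["cy"])/s["fy"],1]);C=R@T[:3,3]+np.array(o["tool_pos"])
    return C+d*(z-C[2])/d[2]
def avg(n=12):
    F=[]
    for i in range(n):
        snapshot("top");o=get_obs();F.append(np.r_[o["force"],o["moment"]])
    F=np.array(F);print("F",F.mean(0).round(4).tolist(),"sd",F.std(0).round(3).tolist());return F.mean(0)
E
python3 - <<'E'
from h import *
o=obs();s=snapshot("wrist");im=s["color"];cv2.imwrite("pics/w1.png",im[...,::-1])
hsv=cv2.cvtColor(im,cv2.COLOR_RGB2HSV)
m=((hsv[...,2]>150)&(hsv[...,0]>17)&(hsv[...,0]<30)).astype('uint8')*255
c=max(cv2.findContours(m,0,2)[0],key=cv2.contourArea)
P=np.array([wray(s,o,p,.022)[:2] for p in c[:,0].astype(float)])
print(P.min(0),P.max(0),len(P))
e=np.array([-0.1215,.9926]);n=np.array([-.9926,-.1215]);mid=np.array([.4605,.0036])
A=P-mid;u=A@e;v=A@n
for lo in range(-140,160,20):
    k=(u>lo/1e3)&(u<lo/1e3+.02)
    if k.sum()>3:print(lo,np.median(v[k&(v>0)]).round(4) if (k&(v>0)).any() else '',np.median(v[k&(v<0)]).round(4) if (k&(v<0)).any() else '')
print(np.c_[u,v][(abs(u-.02)<.01)].round(4)[::3].tolist())
avg()
E
```

```text
clock: 4.65
tool_pos: [0.4599, 0.0091, 0.267]
orientation: [180.0, -0.0, -82.9]
force: [0.2, 0.2, 0.4]
opening: 0.0877
gripper_force: 0.0
{'clock': 4.65, 'tool_pos': [0.4599, 0.0091, 0.267], 'orientation': [179.9733, -0.0111, -82.9372], 'force': [0.1725, 0.1886, 0.4334], 'moment': [0.0654, -0.0319, -0.0156], 'opening': 0.0877, 'gripper_force': 0.0}
[ 0.53224853 -0.09522593] [0.64138316 0.02516234] 305
-120  -0.1056
-100  -0.08
-80  -0.1288
-60  -0.1123
-40  -0.1175
-20  -0.1166
0  -0.1563
[]
F [-0.1455, 0.0624, 0.1954, 0.0885, -0.0263, 0.0096] sd [0.556, 0.456, 0.329, 0.021, 0.039, 0.039]
```

View pics/w1.png

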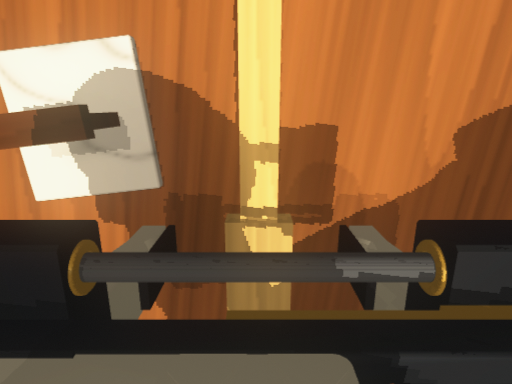

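The wrist view shows the handle at columns 238–280, midway between the fingers (about 258). The step to the blade is at row 213, and the marble base and fin are on the left. I'll check where that step lies, then descend.

```bash
python3 - <<'E'
from h import *
o=obs();s=snapshot("wrist")
e=np.array([-0.1215,.9926]);n=np.array([-.9926,-.1215]);mid=np.array([.4605,.0036])
for p in((225,213),(292,213),(238,213),(280,213),(238,20),(281,20)):
    w=wray(s,o,p,.022)[:2];print(p,w.round(4),(w-mid)@e*1e3,(w-mid)@n*1e3)
R=Ro.from_euler('xyz',o["orientation"],degrees=True).as_matrix();print(((o["tool_pos"][:2]+0.159*R[:2,2])-mid)@e)
avg(24)
E
python3 -m handwheel '[[1,0,0,0.8,0,0,0],[1,0,0,0.8,0,0,0],[1,0,0,0.8,0,0,0],[1,0,0,0.6,0,0,0],[1,0,0,0.3,0,0,0]]'
```

```text
{'clock': 5.3, 'tool_pos': [0.4599, 0.0096, 0.2672], 'orientation': [-179.994, 0.0037, -82.889], 'force': [0.0216, 0.1628, 0.3625], 'moment': [0.0979, -0.0029, -0.032], 'opening': 0.0872, 'gripper_force': 0.0}
(225, 213) [0.4823 0.0189] 12.495398013999381 -23.534660361495295
(292, 213) [0.4325 0.0126] 12.374921149297418 26.69444773015297
(238, 213) [0.4727 0.0177] 12.4720201136077 -13.78796676488527
(280, 213) [0.4414 0.0138] 12.396497410232007 17.698892065767545
(238, 20) [ 0.4868 -0.1121] -118.0787977180998 -12.029358107825633
(281, 20) [ 0.4594 -0.1155] -118.13808922899787 15.531270050269478
0.006080871844647671
F [-0.0189, -0.0411, -0.1191, 0.0668, -0.0361, -0.009] sd [0.504, 0.457, 0.474, 0.031, 0.029, 0.031]
clock: 7.18
tool_pos: [0.4598, 0.0095, 0.184]
orientation: [179.9, -0.0, -82.9]
force: [0.0, -0.6, -0.9]
opening: 0.0876
gripper_force: 0.0
```

```bash
python3 -m handwheel '[[1,0.3,0,0,0,0,0],[-1,0,0,0,0,0,0],[-1,0,0,0,0,0,0],[-1,0,0,0,0,0,0],[-1,0,0,0,0,0,0]]'
python3 -m handwheel '[[-1,0,0,0,0,0,0],[-1,0,0,-0.4,0,0,0],[-1,0,0,-0.8,0,0,0],[-1,0,0,-0.8,0,0,0],[-1,0,0,-0.4,0,0,0]]'
python3 - <<'E'
from h import *
obs();avg(40);obs()
s=snapshot("scene");cv2.imwrite("pics/s1.png",s["color"][100:250,150:400,::-1].repeat(3,0).repeat(3,1))
E
```

```text
clock: 7.8
tool_pos: [0.4609, 0.0022, 0.1849]
orientation: [-180.0, 0.0, -82.9]
force: [-0.1, -0.3, -0.4]
opening: 0.0531
gripper_force: 0.0
clock: 8.43
tool_pos: [0.461, 0.0022, 0.2462]
orientation: [-179.9, 0.0, -82.9]
force: [-0.2, 0.1, 0.5]
opening: 0.0039
gripper_force: 0.0
{'clock': 8.425, 'tool_pos': [0.461, 0.0022, 0.2462], 'orientation': [-179.8883, 0.0294, -82.8821], 'force': [-0.1557, 0.0808, 0.5306], 'moment': [0.0775, -0.0835, 0.0106], 'opening': 0.0039, 'gripper_force': 0.0}
F [-0.0075, 0.131, 0.1135, 0.0855, -0.0373, 0.0073] sd [0.528, 0.4, 0.506, 0.031, 0.029, 0.027]
{'clock': 10.425, 'tool_pos': [0.4608, 0.0021, 0.2446], 'orientation': [179.9973, -0.0017, -82.8946], 'force': [0.366, -0.2477, 0.545], 'moment': [0.1148, -0.0347, -0.0246], 'opening': 0.0003, 'gripper_force': 0.0}
```

View pics/s1.png

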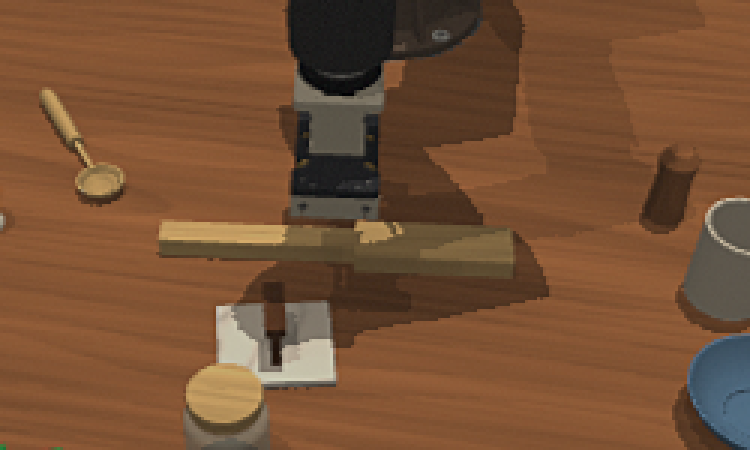

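The scene crop shows the fingers closed above the paddle, which is still flat on the table. They move slowly and I lifted too soon. I'll open, descend again and wait for the grip.

```bash
python3 -m handwheel '[[0.4,0,0,0,0,0,0],[0.4,0,0,0,0,0,0],[0.4,0,0,0,0,0,0],[0.4,0,0,0,0,0,0],[0.4,0,0,0,0,0,0]]'
python3 -m handwheel '[[0.4,0,0,0,0,0,0],[0.4,0,0,0.8,0,0,0],[0.4,0,0,0.8,0,0,0],[0.4,0,0,0.6,0,0,0],[0.4,0,0,0.2,0,0,0]]'
python3 -m handwheel '[[-1,0,0,0,0,0,0],[-1,0,0,0,0,0,0],[-1,0,0,0,0,0,0],[-1,0,0,0,0,0,0],[-1,0,0,0,0,0,0]]'
```

```text
clock: 11.1
tool_pos: [0.4608, 0.0022, 0.2447]
orientation: [-180.0, 0.0, -82.9]
force: [-0.0, 0.8, 0.5]
opening: 0.0447
gripper_force: 0.0
clock: 11.72
tool_pos: [0.4606, 0.002, 0.1839]
orientation: [179.9, -0.0, -82.9]
force: [-1.0, -0.3, -0.2]
opening: 0.0612
gripper_force: 0.0
clock: 12.35
tool_pos: [0.4605, 0.0021, 0.185]
orientation: [180.0, -0.0, -82.9]
force: [-2.4, 0.4, 6.1]
opening: 0.0274
gripper_force: 30.0
```

```bash
python3 -m handwheel '[[-1,0,0,-0.3,0,0,0],[-1,0,0,-0.7,0,0,0],[-1,0,0,-1,0,0,0],[-1,0,0,-0.8,0,0,0],[-1,0,0,-0.6,0,0,0]]'
python3 -m handwheel '[[-1,0,0,0,0,0,0],[-1,0,0,0,0,0,0]]'
python3 - <<'E'
from h import *
F=avg(40)-[0,0,0,.078,-.035,0];o=obs()
e=np.array([-0.1215,.9926])
# M = r x F, F=(0,0,-W): Mx=-ry W, My=rx W
W=-F[2];r=np.array([F[4],-F[3]])/W;print("W",W,"offset along paddle",r@e,"r",r)
g=o["tool_pos"][:2]-np.array([.4605,.0036]);print("grasp x",g@e)
s=snapshot("scene");cv2.imwrite("pics/s2.png",s["color"][60:260,130:390,::-1].repeat(3,0).repeat(3,1))
E
```

```text
clock: 12.98
tool_pos: [0.4607, 0.0021, 0.2708]
orientation: [-179.9, 0.0, -82.9]
force: [0.8, 1.0, -4.1]
opening: 0.0276
gripper_force: 30.0
clock: 13.22
tool_pos: [0.4604, 0.002, 0.2692]
orientation: [180.0, 0.0, -82.9]
force: [0.1, -0.6, -2.7]
opening: 0.0276
gripper_force: 30.0
F [-0.0283, 0.0087, -3.2888, 0.0235, -0.052, 0.0002] sd [0.58, 0.588, 0.419, 0.025, 0.029, 0.032]
{'clock': 15.225, 'tool_pos': [0.4608, 0.0021, 0.2696], 'orientation': [-179.9998, 0.0008, -82.8959], 'force': [-0.4383, 0.4231, -4.1307], 'moment': [0.0234, -0.0186, 0.0253], 'opening': 0.0278, 'gripper_force': 29.9985}
W 3.288788573723598 offset along paddle 0.017073961970713997 r [-0.00516189  0.01656941]
grasp x -0.0014843965670750736
```

View pics/s2.png

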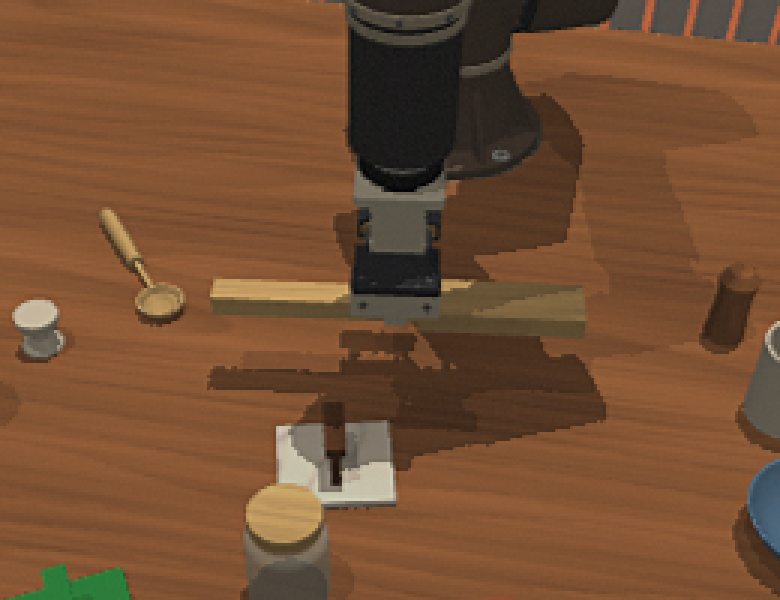

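The paddle hangs level, gripped at the handle. The moment puts its balance point about 17 mm from the grasp, towards the blade. Next I carry it over the stand and square it up.

```bash
python3 -m handwheel '[[-1,0.25,-0.5,0,0,0,0],[-1,0.5,-0.95,0,0,0,0],[-1,0.5,-0.95,0,0,0,0],[-1,0.5,-0.95,0,0,0,0],[-1,0.5,-0.95,0,0,0,0]]' >/dev/null
python3 -m handwheel '[[-1,0.49,-0.9,0,0,0,0],[-1,0,-0.1,0,0,0,-0.5],[-1,0,0,0,0,0,-0.57],[-1,0,0,0,0,0,0],[-1,0,0,0,0,0,0]]'
python3 - <<'E'
from h import *
o=obs();F=avg(20);o=obs()
st=np.array([.597,-.033]);e=np.array([-.2334,.9724]);n=np.array([e[1],-e[0]])
print("com rel stand: along",(o["tool_pos"][:2]-st)@e+.017,"across",(o["tool_pos"][:2]-st)@n)
# refine: stand base and paddle in both views
for nm in("top","scene"):
    s=snapshot(nm);cv2.imwrite(f"pics/{nm}3.png",s["color"][...,::-1]);print(nm,proj(s,np.r_[st,.06]))
a=cv2.imread("pics/top3.png")[140:290,170:340];b=cv2.imread("pics/scene3.png")[130:280,150:320]
cv2.imwrite("pics/c3.png",cv2.resize(np.hstack([a,b]),(800,353),interpolation=cv2.INTER_CUBIC))
E
```

```text
clock: 16.52
tool_pos: [0.601, -0.0496, 0.2695]
orientation: [180.0, -0.0, -76.6]
force: [-0.4, 1.3, -3.2]
opening: 0.0278
gripper_force: 30.0
{'clock': 16.525, 'tool_pos': [0.601, -0.0496, 0.2695], 'orientation': [179.9887, -0.0035, -76.5533], 'force': [-0.4386, 1.2848, -3.2415], 'moment': [0.0451, -0.0531, 0.0214], 'opening': 0.0278, 'gripper_force': 29.9985}
F [-0.0634, 0.0639, -3.2342, 0.0253, -0.0428, -0.0005] sd [0.392, 0.49, 0.435, 0.034, 0.031, 0.028]
{'clock': 17.525, 'tool_pos': [0.6008, -0.0494, 0.2697], 'orientation': [-179.9993, 0.0003, -76.4748], 'force': [-0.1552, 0.1173, -2.9834], 'moment': [0.0844, -0.0151, 0.0384], 'opening': 0.0277, 'gripper_force': 29.9985}
com rel stand: along 0.00014726499996881026 across -0.00018549278170445165
top [269.91377344 184.44575465]
scene [240.87582835 201.25059248]
```

View pics/c3.png

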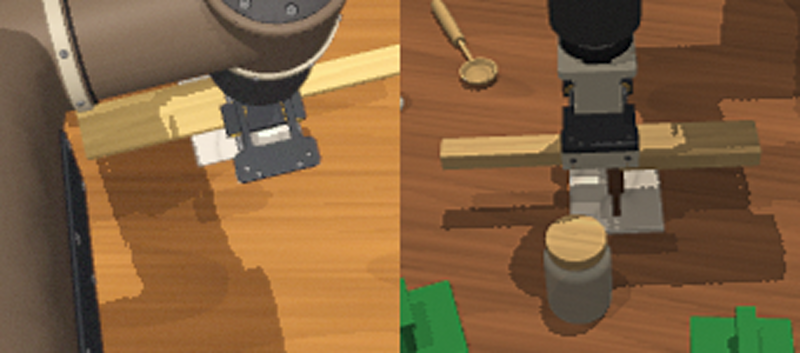

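The paddle is square over the stand, with the jar well clear beyond it. I'll lower it gently and watch the force.

```bash
python3 -m handwheel '[[-1,0,0,0.2,0,0,0],[-1,0,0,0.3,0,0,0],[-1,0,0,0.25,0,0,0],[-1,0,0,0.1,0,0,0],[-1,0,0,0,0,0,0]]'
python3 -m handwheel '[[-1,0,0,0.04,0,0,0],[-1,0,0,0,0,0,0]]'
python3 -m handwheel '[[-1,0,0,0.04,0,0,0],[-1,0,0,0,0,0,0]]'
```

```text
clock: 18.25
tool_pos: [0.6007, -0.0495, 0.2481]
orientation: [180.0, -0.0, -76.5]
force: [0.5, -0.9, -2.8]
opening: 0.028
gripper_force: 30.0
clock: 18.5
tool_pos: [0.6008, -0.0494, 0.2475]
orientation: [-180.0, 0.0, -76.5]
force: [-0.1, 0.2, -2.9]
opening: 0.028
gripper_force: 30.0
clock: 18.75
tool_pos: [0.6007, -0.0494, 0.2464]
orientation: [180.0, 0.0, -76.5]
force: [0.5, -0.6, -2.7]
opening: 0.0277
gripper_force: 30.0
```

```bash
python3 -m handwheel '[[-1,0,0,0.03,0,0,0],[-1,0,0,0,0,0,0]]'|grep -E "tool|force"
python3 -m handwheel '[[-1,0,0,0.03,0,0,0],[-1,0,0,0,0,0,0]]'|grep -E "tool|force"
python3 -m handwheel '[[-1,0,0,0.02,0,0,0],[-1,0,0,0,0,0,0]]'|grep -E "tool|force"
python3 -c "
from h import *
avg(8)"
```

```text
tool_pos: [0.6007, -0.0494, 0.2456]
force: [-0.3, -0.3, -3.9]
gripper_force: 30.0
tool_pos: [0.6008, -0.0494, 0.245]
force: [-0.5, 0.7, -2.2]
gripper_force: 30.0
tool_pos: [0.6008, -0.0495, 0.2449]
force: [-1.3, 0.2, 3.8]
gripper_force: 30.0
F [-2.3772, -0.3784, 5.111, -0.0297, 0.9993, 0.0224] sd [0.294, 0.712, 0.733, 0.025, 0.062, 0.019]
```

```bash
python3 -m handwheel '[[-1,0,0,-0.015,0,0,0],[-1,0,0,0,0,0,0]]'|grep -E "tool|force"
python3 -c "
from h import *
avg(8);obs()"
```

```text
tool_pos: [0.6008, -0.0495, 0.2449]
force: [-2.5, -0.6, 3.8]
gripper_force: 30.0
F [-2.0268, -0.974, 4.2059, -0.2283, 0.7049, 0.0217] sd [0.55, 0.449, 0.452, 0.044, 0.029, 0.029]
{'clock': 20.55, 'tool_pos': [0.6008, -0.0495, 0.2449], 'orientation': [-179.9898, -0.0071, -76.4715], 'force': [-2.2957, -1.1765, 4.6847], 'moment': [-0.2826, 0.6756, 0.0502], 'opening': 0.0279, 'gripper_force': 30.0011}
```

```bash
python3 -m handwheel '[[-1,0,0,-0.02,0,0,0],[-1,0,0,0,0,0,0]]'|grep -E "tool|force"
python3 -c "
from h import *
avg(8);obs()"
```

```text
tool_pos: [0.6008, -0.0494, 0.245]
force: [0.8, -0.5, 0.1]
gripper_force: 30.0
F [0.3487, -0.4978, -1.3393, -0.2451, -0.2601, -0.0069] sd [0.406, 0.501, 0.833, 0.131, 0.076, 0.028]
{'clock': 21.2, 'tool_pos': [0.6007, -0.0493, 0.245], 'orientation': [179.9927, 0.0123, -76.4797], 'force': [0.6523, -0.9365, -1.8151], 'moment': [0.004, -0.2806, 0.0115], 'opening': 0.0277, 'gripper_force': 29.9989}
```

```bash
cat >> h.py <<'E'
def ends(tag=""):
    s=snapshot("scene");hsv=cv2.cvtColor(s["color"],cv2.COLOR_RGB2HSV)
    m=((hsv[...,0]>=17)&(hsv[...,0]<32)&(hsv[...,1]>60)).astype('uint8')
    k=np.zeros_like(m);k[175:220,325-160:490]=m[175:220,165:490];
    n,l,st,c=cv2.connectedComponentsWithStats(k);r=[]
    ids=[i for i in range(1,n) if st[i,4]>80]
    k=np.isin(l,ids);cols=np.where(k.any(0))[0];x0,x1=cols[0],cols[-1]
    f=lambda a,b:np.mean([np.where(k[:,j])[0].mean() for j in range(a,b) if k[:,j].any()])
    L,R=f(x0+3,x0+23),f(x1-23,x1-3);print(tag,"cols",x0,x1,"L %.2f R %.2f R-L %.2f"%(L,R,R-L));return s
E
python3 -c "
from h import *
s=ends('pre');cv2.imwrite('pics/pre.png',s['color'][...,::-1])"
python3 -m handwheel '[[-0.28,0,0,0,0,0,0],[-0.28,0,0,0,0,0,0]]'|grep -E "open|force"
python3 -c "
from h import *
ends('a')"
python3 -m handwheel '[[-0.28,0,0,0,0,0,0],[-0.28,0,0,0,0,0,0]]'|grep -E "open|force"
python3 -c "
from h import *
s=ends('b');cv2.imwrite('pics/post.png',s['color'][...,::-1])
a=cv2.imread('pics/pre.png')[140:240,150:340];b=s['color'][140:240,150:340,::-1]
cv2.imwrite('pics/c4.png',cv2.resize(np.vstack([a,b]),None,fx=2.9,fy=2.9,interpolation=cv2.INTER_CUBIC))"
```

```text
pre cols 169 301 L 200.80 R 196.90 R-L -3.90
force: [0.4, 0.0, -0.6]
opening: 0.0313
gripper_force: 0.0
a cols 168 301 L 201.12 R 196.60 R-L -4.53
force: [0.2, -0.4, -1.1]
opening: 0.0316
gripper_force: 0.0
b cols 168 301 L 201.22 R 196.60 R-L -4.62
```

View pics/c4.png

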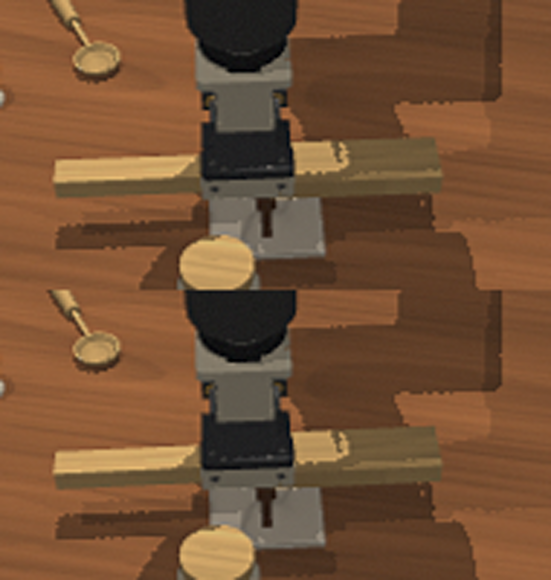

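The paddle rests on the fin with the fingers loosened, handle end (left) down by about half a degree compared with when it was held. I'll check against the calibration what a level paddle should read, and whether anything drifts.

Run:
```python
from h import *
o=obs();avg(6);s=ends('c')
y=np.deg2rad(o["orientation"][2]+180);e=np.array([np.cos(y),np.sin(y),0]);n=np.array([-e[1],e[0],0]);z=np.array([0,0,1])
c=np.r_[o["tool_pos"][:2],.071]+.0015*e
pts=lambda a,w:[proj(s,c+a/1e3*e+i*w/1e3*n+j*.011*z) for i in(-1,1) for j in(-1,1)]
for a,b,w in((-180,-120,14),(120,180,26)):
    h=cv2.convexHull(np.array(pts(a,w)+pts(b,w),'float32'))
    k=np.zeros((384,512),'uint8');cv2.fillConvexPoly(k,np.round(h*16).astype(int),1,shift=4)
    cols=np.where(k.any(0))[0];x0,x1=cols[0],cols[-1]
    r=range(x0+3,x0+23) if a<0 else range(x1-23,x1-3)
    print(x0,x1,np.mean([np.where(k[:,j])[0].mean() for j in r]))
```

```text
{'clock': 21.85, 'tool_pos': [0.6007, -0.0494, 0.2453], 'orientation': [-179.9955, 0.0004, -76.4744], 'force': [-0.6753, -0.7077, 0.1808], 'moment': [0.0747, -0.0797, -0.0143], 'opening': 0.0315, 'gripper_force': 0.0}
F [0.0893, -0.2184, -0.0846, 0.0687, -0.0167, -0.0103] sd [0.446, 0.452, 0.309, 0.026, 0.02, 0.031]
c cols 168 301 L 201.28 R 196.50 R-L -4.78
168 192 200.775
278 302 196.625
```

Free of the gripper (about 0 N), it leans about 0.5° towards the handle, within the 2° limit and stable. I'll open further and retreat straight up.

```bash
python3 -m handwheel '[[0.3,0,0,0,0,0,0],[0.3,0,0,0,0,0,0],[0.3,0,0,0,0,0,0],[0.3,0,0,0,0,0,0]]'|grep -E "open|force"
python3 -c "
from h import *
ends('d')"
python3 -m handwheel '[[0.3,0,0,-0.2,0,0,0],[0.3,0,0,-0.5,0,0,0],[0.3,0,0,-1,0,0,0],[0.3,0,0,-1,0,0,0],[0.3,0,0,-1,0,0,0]]'|grep -E "open|force"
python3 -m handwheel '[[0.3,0,0,-0.6,0,0,0],[0.3,0,0,0,0,0,0],[0.3,0,0,0,0,0,0],[0.3,0,0,0,0,0,0],[0.3,0,0,0,0,0,0]]'|grep -E "tool|force"
python3 -c "
from h import *
ends('e')
for i in range(20): snapshot('top')
s=ends('f');obs();cv2.imwrite('pics/fin.png',cv2.resize(s['color'][90:290,100:400,::-1],None,fx=2.6,fy=2.6))"
```

```text
force: [0.2, -0.5, -0.7]
opening: 0.0563
gripper_force: 0.0
d cols 169 302 L 201.20 R 196.45 R-L -4.75
force: [0.7, 0.1, -0.2]
opening: 0.0567
gripper_force: 0.0
tool_pos: [0.6007, -0.0495, 0.352]
force: [0.6, -0.7, -0.5]
gripper_force: 0.0
e cols 168 301 L 201.24 R 196.54 R-L -4.70Traceback (most recent call last):
  File "<string>", line 4, in <module>
    for i in range(20): snapshot('top')
                        ~~~~~~~~^^^^^^^
ValueError: 200 camera calls are used up
```

I've used up the camera calls. The last readings held steady between −4.70 and −4.78 px while the arm retreated, which is about 0.5° of tilt. The gripper is clear, so I'm handing in.

```bash
python3 -c "
from plant import *
print(close_job())"
```

```text
the job is handed in; nothing more can be done
None
```

I handed the job in with the paddle balanced crosswise on the marble stand, leaning about 0.5° by camera estimate and steady in the last pictures, with the gripper clear; the hand-in returned no verdict.

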